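# Sort stripped engine parts into the yellow bins

### The arm

A 6-joint arm with a two-finger parallel gripper is mounted at the origin on the work surface. World frame = base frame: x ahead of the robot, y to its left, z up, the work surface at z = 0. Lengths are in mm, angles in rad, forces in N, time in s.
With the tool pointing down it reaches from about 275 to 825 mm from the base axis. Payload 5.2 kg.
Tool frame: the origin (TCP) lies at the very end of the fingers, on their centre line; the grasp point (between the pads) lies 19 mm behind it; z points along the fingers, y is the line along which they close (so a half turn about z gives the same grasp; the last joint's range is limited). The gripper opens to 93 mm and grips with 3 to 60 N. Pads are 15 mm wide; open, the fingers measure 128 mm over their backs; the gripper's body (75 mm by 188 mm) begins 65 mm behind the grasp point.
Start: joints at [0.997, 0.259, 1.535, -0, 1.348, -0.203], TCP at [199.277, 512.634, 218.653] pointing down, gripper open.
Joint ranges: [-3.14, 3.14], [-0.91, 2.08], [0.19, 2.58], [-1.22, 4.36], [0.22, 2.71], [-3.12, 3.12]. Speed limits (rad/s): [2.57, 2.57, 3.14, 3.14, 3.14, 3.14].

### API

Orientations are given as [roll, pitch, yaw] about the fixed x, y, z axes, in that order (R = Rz(yaw) Ry(pitch) Rx(roll)).
In Python, from bench import robot gives the robot as it stands. The module is installed in compiled form; this text tells all that it offers. Calls block until the motion is done:
- robot.move_ptp(position, orientation): joint-space move of the TCP to a pose.
- robot.move_linear(position, ori=None, speed=150, f_stop=None): straight line of the TCP; ori=None keeps the orientation; speed is the mean speed in mm/s. With f_stop (N) it stops when the force on the tool has changed by that much, and returns True; else False.
- robot.move_j(angles): joint-space move.
- robot.move_gripper(opening): opening from 0.0 (shut) to 1.0 (fully open); the grip force is fixed at half the most; returns when the fingers have stopped.
- robot.sleep(seconds).
- robot.inverse_kinematics(position, orientation): joint angles nearest the present ones, or None.
- robot.get_image(name): name is "side" or "top"; returns a dict with "img" (420x560x3 uint8, blue, green, red), "fovy" (degrees; the focal length in pixels is half the picture's height over the tangent of half this angle, whatever the lens; pixels are square), "cx", "cy" (the principal point, pixels), "eye" and "orientation" of the camera in the world. Camera axes: x right, y down, z forward; pixel columns grow to the right and rows downward; lengths in mm; the calibration is good to about 2 mm. A picture is of the moment at which its call begins. There is no depth.
A pose or a line that the arm cannot do raises robot.MotionError and nothing moves.
- robot.hand_in(): hands the job in; it is judged then, once.
Readings, each from a call of its own:
- robot.current_t(): time.
- robot.current_qpos(): joint angles.
- robot.current_joint_vel(): joint speeds.
- robot.current_joint_efforts(): joint torques, N m.
- robot.current_tcp_pos(): TCP position.
- robot.current_eef_rot(): TCP orientation.
- robot.current_contact_force(): force on the tool from outside, world axes, zero at the start.
- robot.current_ft_torque(): the same for the moment, N m.
- robot.current_gripper_width(): opening from 0.0 (shut) to 1.0 (fully open).
- robot.current_finger_force(): force on a finger pad.
Only numpy, scipy, OpenCV 4.12 (cv2) and the standard library are available. Lean on these libraries where they do the work, as an engineer would, in place of code of your own. Each camera call takes 0.05 s, during which the arm holds its last target. There are 200 camera calls.

### The job

Sort the five engine parts on the bench (two bolts, two bearings, one piston) into the three yellow bins, each into the bin whose rear ledge shows a sample of its kind. Every part must lie on the floor of its bin, none leaning or lying on another: the bolts and bearings flat, the piston standing upright with its crown up. Do not shift the blue can or the wrench.

Things in the scene. Friction and masses are not known exactly. Their poses are not given: they have to be found in the camera images.
- bolt_a: One of two like steel hex bolts with a nut run on at its end, lying on the bench. 80 mm long; shank 14 mm thick; hexagonal head (at -x, 10 mm thick) and nut (12 mm thick, 24 to 36 mm from the origin at +x), both 22 mm across flats. Origin on the bolt's axis at mid-length, 11 mm above what it lies on; x along the bolt. About 0.11 kg.
- bolt_b: One of two like steel hex bolts with a nut run on at its end, lying on the bench. 80 mm long; shank 14 mm thick; hexagonal head (at -x, 10 mm thick) and nut (12 mm thick, 24 to 36 mm from the origin at +x), both 22 mm across flats. Origin on the bolt's axis at mid-length, 11 mm above what it lies on; x along the bolt. About 0.11 kg.
- bearing_a: One of two like ball bearings (steel ring with black seal), lying flat: 47 mm outside diameter, 14 mm thick, 20 mm bore; grip it by its outside. Origin at its centre, 7 mm above what it lies on; z is its axis. About 0.11 kg.
- bearing_b: One of two like ball bearings (steel ring with black seal), lying flat: 47 mm outside diameter, 14 mm thick, 20 mm bore; grip it by its outside. Origin at its centre, 7 mm above what it lies on; z is its axis. About 0.11 kg.
- piston: A small aluminium engine piston standing crown up: a cylinder 52 mm in diameter and 45 mm high with three dark rings near its crown. Origin under its centre, at the bottom; z up. About 0.16 kg.
- bin_bolts: Yellow bin, fixed. Origin: underside, centre of its open well. Well inside 120 mm along x, 130 along y; walls 4 mm thick, 40 high; well floor 6 mm above the bench. On its +x side (far from the robot) a solid ledge, x = 60 to 120 mm, 30 high, carries a fixed sample, a bolt with its nut, lying along y, centred at x = 91 mm, top 52 mm above the bench.
- bin_bearings: Yellow bin, fixed. Origin: underside, centre of its open well. Well inside 120 mm along x, 130 along y; walls 4 mm thick, 40 high; well floor 6 mm above the bench. On its +x side (far from the robot) a solid ledge, x = 60 to 120 mm, 30 high, carries a fixed sample, a ball bearing lying flat, centred at x = 91 mm, top 44 mm above the bench.
- bin_pistons: Yellow bin, fixed. Origin: underside, centre of its open well. Well inside 120 mm along x, 130 along y; walls 4 mm thick, 40 high; well floor 6 mm above the bench. On its +x side (far from the robot) a solid ledge, x = 60 to 120 mm, 30 high, carries a fixed sample, a piston standing upright, centred at x = 91 mm, top 75 mm above the bench.
- oil_can: A bystander: loose blue can, 64 mm in diameter and 130 mm high, standing to the left of the bins. Origin under its centre.
- wrench: A bystander: loose steel wrench, 200 mm long, lying to the right of the parts, roughly along x. Origin near its middle.
Mind the look-alikes: they are no part of the job. What is shaped like the bolt_a but red is not meant. Leave any orange or turquoise look-alike of the bearing_b alone.

How it is judged:
By the outcome, as a careful person would: the job done as asked, in the order asked, and still so for the second after the job is handed in, with the robot touching nothing.
It also fails if it takes over 120 s, if anything falls off the work surface, if the arm or the gripper's body presses on something with over 40 N, if the wrist force passes 120 N, or if a joint passes its speed limit or range.

## Working session

There is one attempt and no reset: what is moved stays moved. The work goes in short steps, each a Python script; the robot and the scene stay as the last script left them, time stands still between calls to the robot, and variables do not carry over. Pictures are saved under pics/ and viewed, at most 14 in all, crops included, and the job is handed in when it is done.

```bash
mkdir -p pics; python3 - <<'E'
from bench import robot
import cv2
for n in("top","side"):
    d=robot.get_image(n); cv2.imwrite(f"pics/{n}0.png",d["img"]); print(n,d["fovy"],d["cx"],d["cy"],d["eye"],d["orientation"])
print(robot.current_eef_rot(),robot.current_t(),robot.current_gripper_width())
E
```

```text
top 43.57767417254517 280.13700919150006 213.02649563547996 [ 245.9808466    -4.11247086 1242.51956913] [-2.93455570e+00  7.81683007e-04 -1.58092824e+00]
side 49.6419260554148 277.78066253931786 205.4506603515543 [ 355.02185139 -767.16349576  926.92032161] [-2.42157878 -0.01628235 -0.17555505]
[-3.14001220e+00 -3.23427242e-04  2.77079233e+00] 0.1 1.0009764761756519
```

View pics/top0.png

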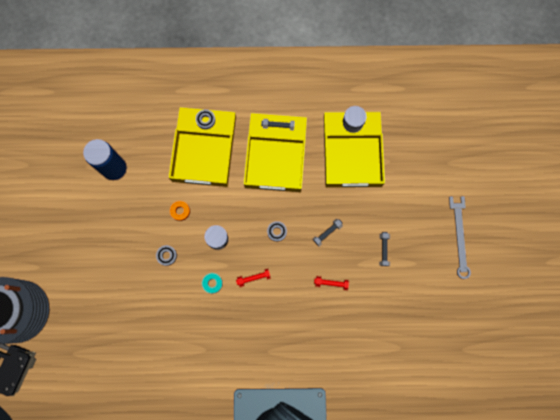

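View pics/side0.png

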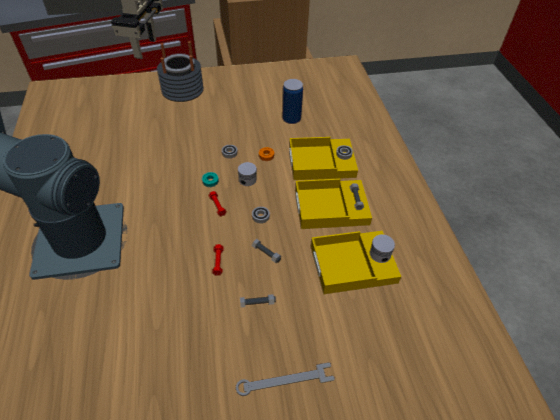

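The top view has up = +x and left = +y. The bins from left to right are bearings (203,158), bolts (276,166) and pistons (354,161). The parts are bearings at (167,256) and (277,232), the piston at (216,237), and bolts at (328,232) and (385,249). The red, orange and turquoise items are decoys. The side view agrees.

```bash
cat >h.py <<'E'
from bench import robot
import cv2, numpy as np
from scipy.spatial.transform import Rotation as R
def ray(d,u,v,z):
    f=d["img"].shape[0]/2/np.tan(np.radians(d["fovy"])/2)
    w=R.from_euler("xyz",d["orientation"]).apply([(u-d["cx"])/f,(v-d["cy"])/f,1.])
    e=np.array(d["eye"]); return e+w*(z-e[2])/w[2]
def blobs(d,mask,lo=25,hi=1e9):
    for c in cv2.findContours(mask,cv2.RETR_EXTERNAL,cv2.CHAIN_APPROX_NONE)[0]:
        if lo<cv2.contourArea(c)<hi: yield c
def masks(d):
    h=cv2.cvtColor(d["img"],cv2.COLOR_BGR2HSV)
    return cv2.inRange(h,(0,0,0),(180,85,255)), cv2.inRange(h,(24,150,60),(35,255,255))
E
python3 - <<'E'
from h import *
for n in("top","side"):
    d=robot.get_image(n); g,y=masks(d)
    for nm,m in(("g",g),("y",y)):
        for c in blobs(d,m):
            (u,v),(w,h),a=cv2.minAreaRect(c)
            p=ray(d,u,v,{"g":7,"y":40}[nm])
            if 150<p[0]<650 and abs(p[1])<420: 
                print(n,nm,np.round([u,v,w,h,a],1),p.round(1)[:2], [ray(d,*q,{"g":7,"y":40}[nm]).round()[:2].tolist() for q in cv2.boxPoints(((u,v),(w,h),a))])
d=robot.get_image("top")
cv2.imwrite("pics/c1.png",cv2.resize(d["img"][95:295,150:410],None,fx=3,fy=3,interpolation=cv2.INTER_CUBIC))
E
```

```text
top g [166. 255.  20.  20.  90.] [406.9 265. ] [[431.0, 290.0], [431.0, 242.0], [383.0, 241.0], [383.0, 288.0]]
top g [384.5 248.5  33.    9.   90. ] [ 417.1 -252.2] [[457.0, -243.0], [457.0, -265.0], [378.0, -261.0], [378.0, -240.0]]
top g [215.5 236.5  23.   23.   90. ] [450.  148.7] [[478.0, 177.0], [478.0, 122.0], [422.0, 121.0], [423.0, 176.0]]
top g [276.5 231.   20.   19.   90. ] [461.8   3.3] [[486.0, 26.0], [486.0, -20.0], [437.0, -19.0], [438.0, 26.0]]
top g [327.8 231.4   9.3  33.5  49.6] [ 459.6 -119.1] [[442.0, -81.0], [494.0, -143.0], [477.0, -157.0], [425.0, -95.0]]
top g [272.  187.8  26.2   3.    4.4] [568.3  13.4] [[567.0, 45.0], [575.0, 45.0], [569.0, -19.0], [562.0, -18.0]]
top g [355. 185.   2.  26.  90.] [ 573.2 -188.4] [[576.0, -157.0], [575.0, -220.0], [570.0, -220.0], [571.0, -157.0]]
top g [197.1 181.9  26.2   2.9   5.2] [584.9 195.6] [[585.0, 228.0], [592.0, 227.0], [585.0, 164.0], [578.0, 164.0]]
side g [257.4 300.3  10.2  35.6  84.3] [ 414.8 -250.5] [[375.0, -235.0], [456.0, -239.0], [454.0, -266.0], [374.0, -261.0]]
side g [316.6 262.8  24.7   3.1  75.1] [ 571.5 -173. ] [[568.0, -138.0], [576.0, -137.0], [575.0, -207.0], [567.0, -208.0]]
side g [266.  250.5  32.2   9.2  35. ] [ 456.  -116.8] [[420.0, -94.0], [436.0, -73.0], [492.0, -139.0], [475.0, -159.0]]
side g [260.5 214.   16.   17.   90. ] [460.2   2.5] [[442.0, 34.0], [487.0, 27.0], [478.0, -28.0], [434.0, -21.0]]
side g [246.5 173.5  23.   19.   90. ] [443.4 159.2] [[422.0, 211.0], [477.0, 202.0], [464.0, 110.0], [411.0, 118.0]]
side g [229.  150.5  16.   13.    0. ] [404.3 264.8] [[378.0, 240.0], [383.0, 298.0], [431.0, 290.0], [425.0, 233.0]]
```

View pics/c1.png

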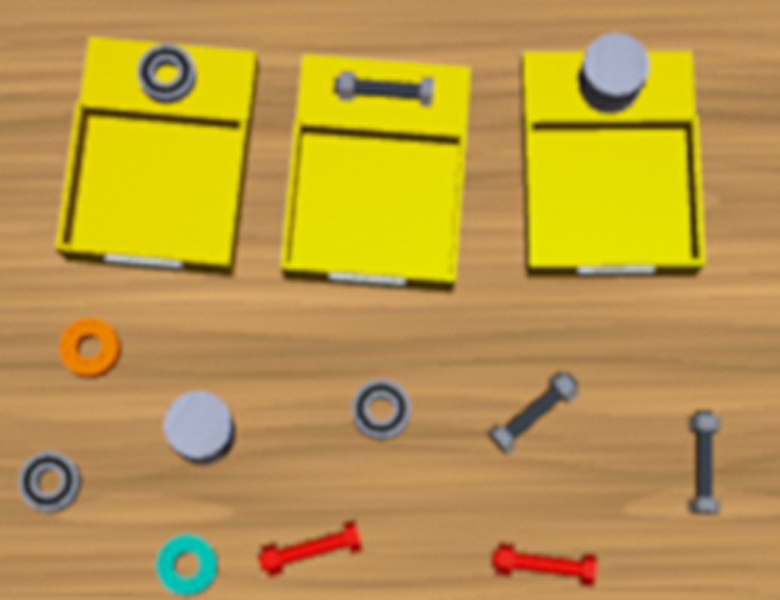

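The crop confirms the bins' front rims, the ledges' rear edges and the part poses. Next I'll compute the bin frames and average each part's pose over the two views.

```bash
cat >m.py <<'E'
from h import *
import json
def parts():
    o={}
    for n in("top","side"):
        d=robot.get_image(n); g,_=masks(d)
        for c in blobs(d,g,60):
            (u,v),(w,h),a=cv2.minAreaRect(c); p=ray(d,u,v,7)
            if not(380<p[0]<480 and -300<p[1]<300): continue
            k="bolt" if max(w,h)>2*min(w,h) else ("piston" if 100<p[1]<200 else "bearing")
            z={"bolt":11,"bearing":7,"piston":22.5}[k]
            p=ray(d,u,v,z)[:2]
            q=np.array([ray(d,*x[0],z)[:2] for x in c],np.float32)
            vx,vy,*_=cv2.fitLine(q,cv2.DIST_L2,0,.01,.01).ravel()
            o.setdefault(k+("+" if p[1]>(150 if k=="bearing" else -200) else "-"),[]).append([*p.round(1).tolist(),round(float(np.degrees(np.arctan(vy/vx))),1)])
    return o
if __name__=="__main__":
    for k,v in parts().items(): print(k,v)
    d=robot.get_image("top")
    g=lambda x,y,z:ray(d,150+(x+.5)/3-.5,95+(y+.5)/3-.5,z)[:2]
    for n,f1,f2,r1,r2 in(("bear",(58,250),(232,268),(88,37),(257,53)),("bolt",(282,274),(453,286),(302,56),(470,68)),("pist",(528,271),(703,269),(523,51),(692,51))):
        F1,F2,R1,R2=g(*f1,40),g(*f2,40),g(*r1,30),g(*r2,30)
        F,B=(F1+F2)/2,(R1+R2)/2; a=(B-F)/np.linalg.norm(B-F)
        s=F1-F2; s2=R1-R2
        print(n,"centre",F+64*a,B-120*a,"len",np.linalg.norm(B-F),np.linalg.norm(s),np.linalg.norm(s2),"yaw",np.degrees([np.arctan2(a[1],a[0]),np.arctan2(-s[0],s[1]),np.arctan2(-s2[0],s2[1])]))
E
python3 m.py
```

```text
bearing+ [[406.9, 265.0, 42.4], [404.3, 264.8, 87.4]]
bolt- [[416.5, -251.3, -3.5], [414.7, -251.8, -4.0]]
piston+ [[447.4, 146.8, 35.2], [441.9, 143.6, 83.6]]
bearing- [[461.8, 3.3, 23.9], [460.2, 2.5, 79.1]]
bolt+ [[458.9, -118.7, -50.2], [455.5, -119.6, -50.9]]
bear centre [641.85093416 182.32679322] [642.87009161 182.23295105] len 185.02346873597608 138.7162996434618 139.72537151928714 yaw [-5.26085746 -6.68286663 -6.34448194]
bolt centre [622.93567333   6.97759074] [626.16008019   6.696088  ] len 187.23667165817733 135.05959295444066 137.84986281943713 yaw [-4.98948425 -4.73391673 -4.94213134]
pist centre [ 629.2864376  -183.87867541] [ 633.39401387 -183.92724616] len 188.1078634266619 138.0322844168421 138.44015271113972 yaw [-0.67747228  0.08410974 -0.59932675]
```

```bash
cat >>h.py <<'E'
BIN={"bearing":(642,182,-6),"bolt":(625,7,-5),"piston":(631,-184,-.4)}
def go(x,y,z,close):            # tool down, fingers closing along world angle `close` (deg)
    q0=np.array(robot.current_qpos()); best=None
    for k in(-90,90,270):
        yaw=(np.radians(close+k)+np.pi)%(2*np.pi)-np.pi
        q=robot.inverse_kinematics([x,y,z],[np.pi,0,yaw])
        if q is not None and abs(q[5])<2.9 and (best is None or abs(np.array(q)-q0).max()<best[0]): best=(abs(np.array(q)-q0).max(),yaw)
    robot.move_ptp([x,y,z],[np.pi,0,best[1]])
def pick(x,y,zt,close,op):
    robot.move_gripper(op/93)
    go(x,y,120,close); robot.move_linear([x,y,zt+25],speed=200)
    s=robot.move_linear([x,y,zt],speed=60,f_stop=12)
    robot.move_gripper(0)
    print("stop",s,"width",round(robot.current_gripper_width()*93,1),"F",robot.current_finger_force())
    robot.move_linear([x,y,130],speed=150)
    print("lifted width",round(robot.current_gripper_width()*93,1))
def place(kind,bx,by,close,zt,op):
    X,Y,a=BIN[kind]; r=np.radians(a)
    x,y=X+bx*np.cos(r)-by*np.sin(r),Y+bx*np.sin(r)+by*np.cos(r)
    go(x,y,130,a+close); robot.move_linear([x,y,zt+20],speed=150)
    s=robot.move_linear([x,y,zt],speed=40,f_stop=8)
    print("place stop",s,np.round(robot.current_tcp_pos(),1),"w",round(robot.current_gripper_width()*93,1))
    robot.move_gripper(op/93); robot.move_linear([x,y,130],speed=150)
    print("t",robot.current_t())
def snap(f,u0=150,u1=410,v0=95,v1=295,cam="top"):
    d=robot.get_image(cam); cv2.imwrite(f,cv2.resize(d["img"][v0:v1,u0:u1],None,fx=3,fy=3,interpolation=cv2.INTER_CUBIC))
E
python3 - <<'E'
from h import *
pick(415.8,-251.5,2.5,86.3,45)
place("bolt",0,-28,90,8.7,27)
pick(457,-119,2.5,39.5,45)
place("bolt",0,28,90,8.7,27)
snap("pics/c2.png")
E
```

```text
stop False width 13.1 F 29.996478259563446
lifted width 12.7
place stop True [622.1 -20.7   8.4] w 12.9
t 10.9167
stop False width 13.1 F 30.000217258930206
lifted width 12.9
place stop True [626.9  35.    8.4] w 13.0
t 18.775
```

View pics/c2.png

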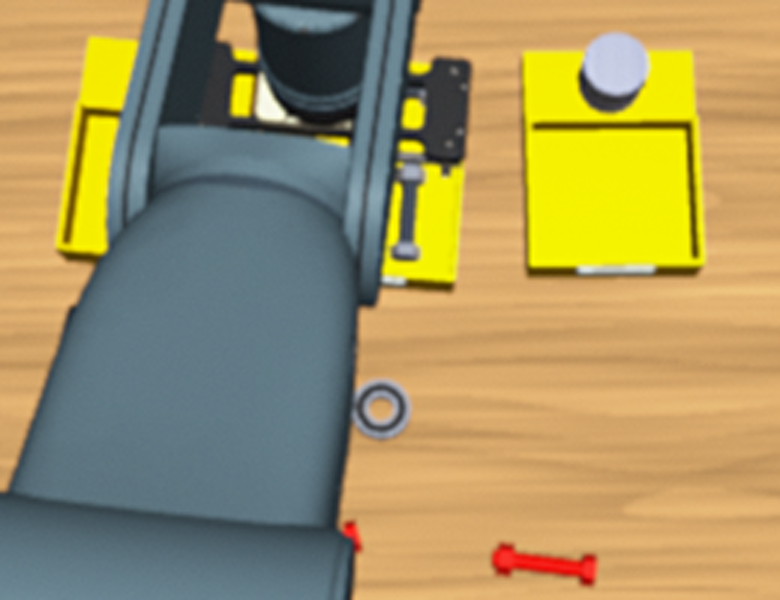

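The first bolt lies flat in its bin, along x near pixel (408,205) in the crop. The arm hides the second. The bearings come next, then the piston.

```bash
python3 - <<'E'
from h import *
pick(461,3,2,0,66)
place("bearing",0,-30,0,8.2,62)
pick(405.6,265,2,0,66)
place("bearing",0,30,0,8.2,62)
pick(445.5,146,13,90,76)
place("piston",0,0,90,19.2,68)
go(300,-300,200,0)
print(robot.current_t())
snap("pics/c3.png")
snap("pics/c4.png",200,420,110,300,"side")
E
```

```text
stop False width 46.2 F 30.00026822090149
lifted width 46.2
place stop True [638.4 152.2   7.9] w 46.2
t 27.6
stop False width 46.4 F 30.00025749206543
lifted width 46.0
place stop True [644.7 211.7   7.8] w 46.1
t 35.4083
stop False width 51.8 F 30.000396072864532
lifted width 51.6
place stop True [ 630.6 -183.9   19. ] w 51.6
t 43.8333
45.175
```

View pics/c3.png

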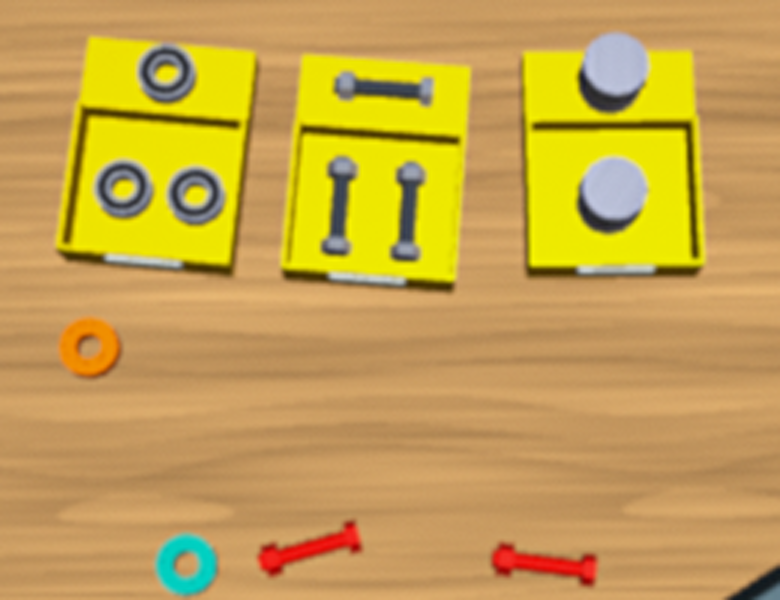

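View pics/c4.png

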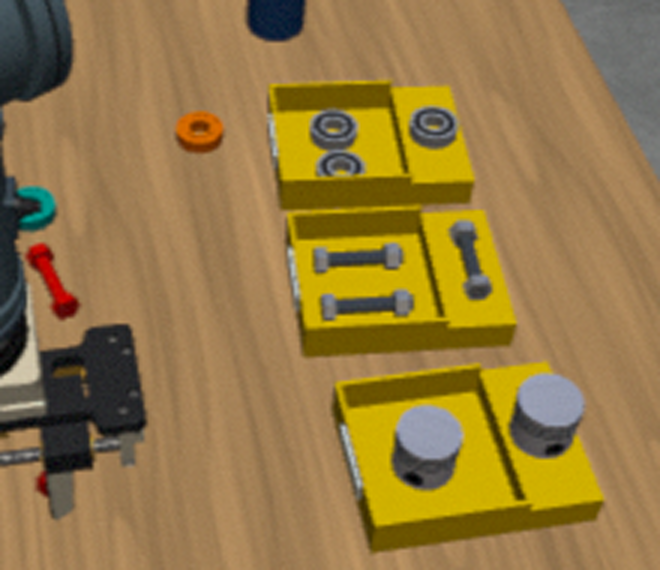

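Both views show all five parts flat or upright in their bins: bearings at (123,188) and (195,195), bolts at (340,205) and (408,210), and the piston at (613,190). The decoys haven't moved.

```bash
python3 -c "
from bench import robot
print(robot.hand_in())"
```

```text
the job is handed in; nothing more can be done
None
```

All five parts are sorted into their matching bins, bolts and bearings flat and the piston upright, and the job was handed in after about 45 s of robot time.

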